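Sieve the spacers out from the salvaged knobs

TASK

The sieve on the bench mat holds a salvaged mix of small round spacers and larger control knobs. Carry it level by its bridge handle to the sieve stand, let its side flanges down gently onto the two guide rods, and slide it briskly to and fro along them, knocking it lightly against the rubber-tipped stop screw at each end at least twice, until every spacer has dropped through into the catch tray. Then lift the sieve off with the knobs still in it and set it back flat on the mat; never ram the stops or press hard on the rods, and leave the other things on the bench alone.

Things in the scene. Friction and masses are not known exactly. Their poses are not given: they have to be found in the camera images.
- sieve: Loose steel hand sieve, 0.3 to 0.5 kg empty. Origin: centre of the underside; z up, x along the handle, y the way it slides. Frame 132 (x) by 116 (y) by 40 mm high outside, walls 3 mm. Floor: 2 mm plate with 14 mm square holes in staggered rows along x, 7 to 8 mm of metal between them. It may go on the rods either way round.
- sieve_grip (a point): Centre of the sieve's black grip bar, in the middle of the rigid bridge handle, 92 mm above the sieve's origin. The bar is 84 (x) by 18 (y) by 24 mm high; pinch it across y from above.
- sieve_flanges (a point): Point above the sieve's origin at the height of the undersides of its two side flanges (30 mm up). Each flange is 3 mm thick, runs the full 116 mm along y and reaches from x = 66 to 80 mm, one on either side.
- stand: Fixed sieve stand. Origin: centre of the underside, on the mat; z up, y along the guide rods. Two 10 mm rods lie along y at x = +75 and -75 mm (clear gap 140 mm), so the sieve's 132 mm frame hangs between them by its flanges, its origin then 36 mm above the stand's. Dry metal, friction about 0.25, also for parts in the sieve: only a brisk shake or a knock makes them slip over its floor.
- rod_tops (a point): Point above the stand's origin at the height of the tops of the guide rods, 66 mm up, midway between them.
- tray_floor (a point): Centre of the inner floor of the black catch tray under the rods (3 mm above the stand's origin). Inside 160 (x) by 202 (y) mm, walls up to 28 mm above the stand's origin.
- end_left: End plate of the stand on its +y side, 184 by 6 by 80 mm high. Origin: on its inner face, 105 mm along the stand's +y, on the axis of the stop screw, 68 mm up; axes as the stand's. The screw's 14 mm rubber tip stands 12 to 38 mm inside the plate, set by hand, not reported: 9 to 35 mm from a sieve in the middle. The rubber gives 5 mm (2.5 N per mm), then is solid.
- end_right: The mirror-image end plate on the stand's -y side. Origin: on its inner face, 105 mm along the stand's -y, on the axis of its own stop screw, 68 mm up; axes as the stand's. Its rubber tip also stands 12 to 38 mm inside the plate, set separately, not reported.
- mat: Grey bench mat, 500 (x) by 860 (y) by 3 mm, fixed flat on the table. Origin: centre of its underside, at table height; its top is 3 mm higher.
- spacer0: Small round steel spacer, 12 mm diameter, 11 mm high, 10 g; starts standing in the sieve on the metal between holes, where it stays while the sieve is carried smoothly; passes the holes. Origin: centre of one end face (the underside at the start), z its axis.
- spacer1: Small round steel spacer, 12 mm diameter, 11 mm high, 10 g; starts standing in the sieve on the metal between holes, where it stays while the sieve is carried smoothly; passes the holes. Origin: centre of one end face (the underside at the start), z its axis.
- spacer2: Small round steel spacer, 12 mm diameter, 11 mm high, 10 g; starts standing in the sieve on the metal between holes, where it stays while the sieve is carried smoothly; passes the holes. Origin: centre of one end face (the underside at the start), z its axis.
- spacer3: Small round steel spacer, 12 mm diameter, 11 mm high, 10 g; starts standing in the sieve on the metal between holes, where it stays while the sieve is carried smoothly; passes the holes. Origin: centre of one end face (the underside at the start), z its axis.
- spacer4: Small round steel spacer, 12 mm diameter, 11 mm high, 10 g; starts standing in the sieve on the metal between holes, where it stays while the sieve is carried smoothly; passes the holes. Origin: centre of one end face (the underside at the start), z its axis.
- knob0: Control knob of plain steel, 26 mm diameter, 14 mm high, 28 g; starts in the sieve and is too large for the holes. Origin: centre of the underside, z its axis.
- knob1: Control knob of plain steel, 26 mm diameter, 14 mm high, 28 g; starts in the sieve and is too large for the holes. Origin: centre of the underside, z its axis.
- knob2: Control knob of plain steel, 26 mm diameter, 14 mm high, 28 g; starts in the sieve and is too large for the holes. Origin: centre of the underside, z its axis.
- screwdriver: Bystander: black-handled screwdriver, 160 mm long, lying loose at the near edge of the mat. Origin: under its middle.
- tweezers: Bystander: steel tweezers, 118 mm long, 11 mm wide and 6 mm high, lying loose on the mat between the sieve and the stand. Origin: underside, near the middle.
- spool: Bystander: loose spool of solder standing on end, 54 mm diameter, 43 mm high. Origin: centre of the underside.
- flux_bottle: Bystander: small loose clear bottle, 36 mm diameter, 85 mm high. Origin: centre of the underside.
- cutters: Bystander: loose side cutters with blue handles, about 110 mm long, 12 mm high. Origin: underside, near the middle.

How it is judged:
By the outcome, as a careful person would: the job done as asked, in the order asked, and still so for the second after the job is handed in, with the robot touching nothing.
It also fails if it takes over 64 s, if anything falls off the work surface, if the arm or the gripper's body presses on something with over 40 N, if the wrist force passes 120 N, or if a joint passes its speed limit or range.

ROBOT

A 6-joint arm with a two-finger parallel gripper is mounted at the origin on the work surface. World frame = base frame: x ahead of the robot, y to its left, z up, the work surface at z = 0. Lengths are in m, angles in rad, forces in N, time in s.
With the tool pointing down it reaches from about 0.3 to 0.875 m from the base axis. Payload 6.4 kg.
Tool frame: the origin (TCP) lies midway between the tips of the shut fingers; the grasp point (between the pads) lies 19 mm behind it; x points along the fingers, y is the direction in which the jaws open and shut, and the axes are right-handed (so a half turn about x gives the same grasp; the last joint's range is limited). The gripper opens to 85 mm and grips with 20 to 120 N. Pads are 22 mm wide; open, the fingers measure 114 mm over their backs; the gripper's body (76 mm by 85 mm) begins 54 mm behind the grasp point. The pads swing forward as they close: fully open they stand 13 mm farther back than shut.
Start: joints at [-1.395, 0.181, 1.607, -0, 1.354, -0.206], TCP at [0.214, -0.534, 0.201] pointing down, gripper open.
Joint ranges: [-2.99, 2.99], [-0.89, 2.07], [0.3, 2.58], [-1.14, 4.28], [0, 2.63], [-3.12, 3.12]. Speed limits (rad/s): [2.57, 2.57, 3.01, 3.14, 3.14, 3.14].

INTERFACE

Orientations are given as a unit quaternion [w, x, y, z].
In Python, from bench import ctrl gives the robot as it stands.
- The arm moves only by the tool step_arm, never from a script. Its argument "motion" is a list of rows, each a list of 7 numbers: the shift along the tool's x, y, z in mm, then the turn, a rotation vector about the tool's x, y, z in degrees, then the closure in counts, from 0 (fully open) to 255 (shut). In form: [[tx, ty, tz, rx, ry, rz, hand], ...]. A call has 1 to 10 rows; each row is the pose to reach, as a shift and turn from the pose commanded when the call began, along the tool's axes at that moment; what a row does not reach only later rows make up. A row lasts 1/8 s, in which the tool goes at most 62.5 mm and 10.7 degrees, less where a joint would pass 70% of its speed; a pose out of reach is approached as far as the arm can. A call with a gripper value outside its range is refused whole. The fingers move at their own pace and stop on an object; the grip force is fixed at half the most. Time passes only in rows, so rows that repeat a pose let the fingers close. It gives the time, the measured TCP pose, the force and the opening at its end, in the units of the state.
- ctrl.get_obs(): the state, without advancing time (a new reading comes with each control period).
- ctrl.camera(name): name is "side" or "top"; returns (picture, depth): 480x640x3 uint8, red, green, blue; 480x640 float32, m along the optical axis (not along the pixel's ray), 0 where there is no reading.
- ctrl.camera_info(name): a dict with "fx", "fy", "cx", "cy" (pixels), "dist_coeffs" ([k1, k2, p1, p2, k3] as OpenCV has them; the pictures are not rectified), "T" (4x4, takes a point from camera to world coordinates). Camera axes: x right, y down, z forward; pixel columns grow to the right and rows downward; lengths in m; the calibration is good to about 2 mm. A picture is of the moment at which its call begins. camera_info takes no time and is no camera call.
- ctrl.hand_in(): hands the job in, once; it reports no verdict.
The state is a dict: "time_s": time; "q": joint angles; "dq": joint speeds; "joint_efforts": joint torques, N m; "eef_pos": TCP position; "eef_rot": TCP orientation; "wrist_force": force on the tool from outside, world axes, zero at the start; "torque": the same for the moment, N m; "opening": opening from 0.0 (shut) to 1.0 (fully open).
Only numpy, scipy, OpenCV 4.12 (cv2) and the standard library are available. Lean on these libraries where they do the work, as an engineer would, in place of code of your own. Each camera call takes 0.05 s, during which the arm holds its last target. There are 200 camera calls.

## Working session

There is one attempt and no reset: what is moved stays moved. The work goes in short steps, Python scripts to look and compute and a tool call to move; the robot and the scene stay as the last step left them, time stands still between calls to the robot, and variables do not carry over. Pictures are saved under pics/ and viewed, about 8 in all and at most 12, crops included, and the job is handed in when it is done.

Besides the shell and the picture viewer there is one more tool, called after "Emit:" as name(argument=value, ...) on one line, values as JSON. step_arm: Moves the arm, as the interface text tells. Its arguments: {"type":"object","properties":{"motion":{"type":"array","items":{"type":"array","items":{"type":"number"}}}},"required":["motion"]}

```bash
mkdir -p pics; cat > h.py <<'E'
import numpy as np, cv2
from bench import ctrl
def shot(name,tag):
    p,d=ctrl.camera(name); cv2.imwrite(f'pics/{tag}.png',p[:,:,::-1]); np.savez(f'pics/{tag}.npz',p=p,d=d); return p,d
def world(name,uv,d):
    """uv Nx2, depth N -> world"""
    i=ctrl.camera_info(name); K=np.array([[i['fx'],0,i['cx']],[0,i['fy'],i['cy']],[0,0,1.]])
    n=cv2.undistortPoints(np.float64(uv).reshape(-1,1,2),K,np.array(i['dist_coeffs'])).reshape(-1,2)
    c=np.c_[n,np.ones(len(n))]*np.reshape(d,(-1,1)); T=np.array(i['T']); return c@T[:3,:3].T+T[:3,3]
def plane(name,uv,z):
    i=ctrl.camera_info(name);o=np.array(i['T'])[:3,3]
    w=world(name,uv,np.ones(len(uv)))-o
    return o+w*((z-o[2])/w[:,2])[:,None]
def cloud(name,d):
    v,u=np.mgrid[:480,:640]; W=world(name,np.c_[u.ravel(),v.ravel()],d.ravel()).reshape(480,640,3); W[d==0]=np.nan; return W
E
python3 - <<'E'
from h import *
for n in('top','side'):
    shot(n,n+'0'); print(n,np.round(np.array(ctrl.camera_info(n)['T']),3).tolist(),ctrl.camera_info(n)['fx'])
o=ctrl.get_obs(); print(o['eef_pos'],o['eef_rot'],o['opening'],o['time_s'])
E
```

```text
top [[-0.015, -0.988, 0.153, 0.409], [-1.0, 0.015, 0.0, 0.002], [-0.003, -0.153, -0.988, 0.888], [0.0, 0.0, 0.0, 1.0]] 493.2347091486537
side [[0.747, -0.512, 0.424, 0.259], [-0.665, -0.579, 0.472, -0.348], [0.003, -0.635, -0.773, 0.627], [0.0, 0.0, 0.0, 1.0]] 463.2008079381272
[ 0.21413799 -0.53305024  0.1997805 ] [ 0.13361244  0.69426874  0.13471154 -0.69425603] 0.9967402545594665 0.1
```

View pics/top0.png

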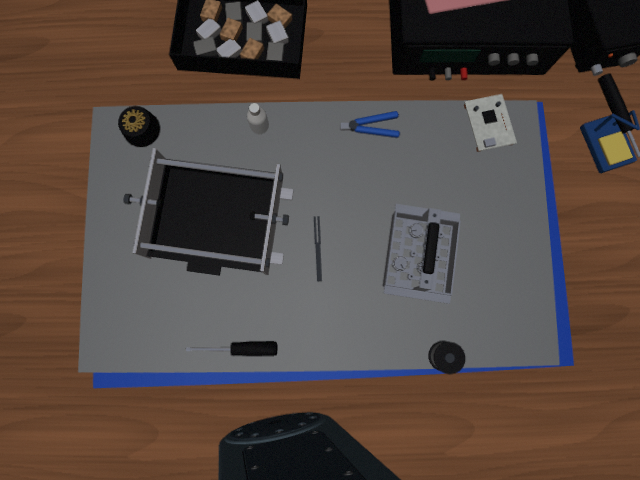

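View pics/side0.png

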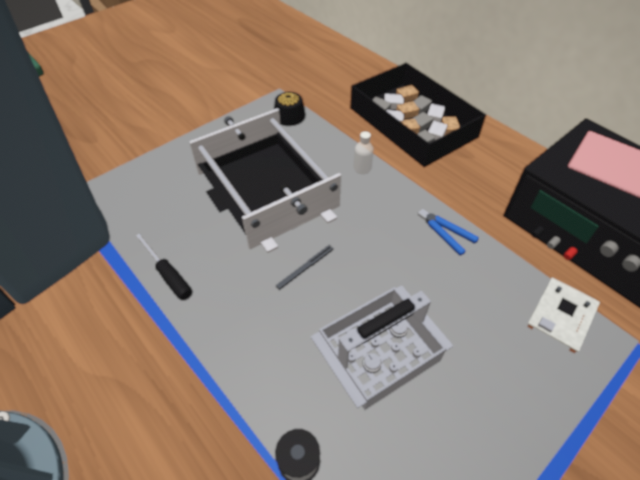

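The top view shows the sieve at about (424,253) with its black grip at (431,248). The stand is at about (208,212), with its rods along the image's horizontal. The tweezers lie between them at (318,248). The side view agrees.

```bash
python3 - <<'E'
from h import *
def rect(P): 
    r=cv2.minAreaRect(np.float32(P[:,:2]*1000)); return np.round(r[0],1),np.round(r[1],1),round(r[2],1)
W={};P={}
for n in('top','side'):
    z=np.load(f'pics/{n}0.npz');W[n]=cloud(n,z['d']);P[n]=z['p'].astype(int)
    w=W[n];X,Y,Z=w[...,0],w[...,1],w[...,2]; dark=P[n].max(2)<60
    g=(Z>.085)&(Z<.125)&(X>.2)&(X<.6)&(Y<-.05)&(Y>-.3)
    gd=g&dark; print(n,'grip',gd.sum(),rect(w[gd]),np.nanmedian(Z[gd]))
    fl=(Z>.028)&(Z<.048)&(X>.2)&(X<.6)&(Y<-.06)&(Y>-.28); print(' rim',fl.sum(),rect(w[fl]))
    s=(Y>.06)&(Y<.4)&(X>.25)&(X<.56)
    a=s&(Z>.076)&(Z<.092); print(' plates',rect(w[a]),np.nanmedian(Z[a]))
    for lo,hi,nm in((.40,.56,'far'),(.25,.40,'near')):
        b=s&(Z>.058)&(Z<.075)&(X>lo)&(X<hi)&(Y>.10)&(Y<.28)&~dark
        if b.sum()>20:
            q=w[b]; print(' rod',nm,b.sum(),np.median(q[:,0]),np.polyfit(q[:,1],q[:,0],1),np.median(q[:,2]))
# pixel rays: end plate top corners (top cam), inner tip pixels, tweezers etc
c=lambda uv,z:np.round(plane('top',np.float64(uv),z)*1000,1)[:,:2].tolist()
im=cv2.imread('pics/top0.png');
A=cv2.resize(im[130:290,110:310],None,fx=4,fy=4,interpolation=cv2.INTER_CUBIC)[:600]
B=cv2.resize(im[195:310,375:475],None,fx=5,fy=5,interpolation=cv2.INTER_CUBIC)
cv2.imwrite('pics/cropA.png',A);cv2.imwrite('pics/cropB.png',B)
E
```

```text
top grip 592 (array([ 508.2, -181.4]), array([ 19.9, 121.4]), 79.7) 0.10597843672225016
 rim 2434 (array([ 453.3, -180.6]), array([134.7, 290.9]), 88.3)
 plates (array([537.4, 193.3]), array([222.1,  78.6]), 81.4) 0.08239136278915093
 rod far 608 0.5134661163412888 [0.15293965 0.48476318] 0.06804941242471957
side grip 716 (array([ 509.3, -186.1]), array([16.1, 80.4]), 80.4) 0.10510642001861092
 rim 4564 (array([ 451.9, -183.1]), array([137., 291.]), 88.1)
 plates (array([536.4, 190.2]), array([223. ,  82.2]), 81.0) 0.08057505639148355
 rod far 435 0.5112010697915279 [0.16088262 0.48090797] 0.06650294359624287
```

View pics/cropA.png

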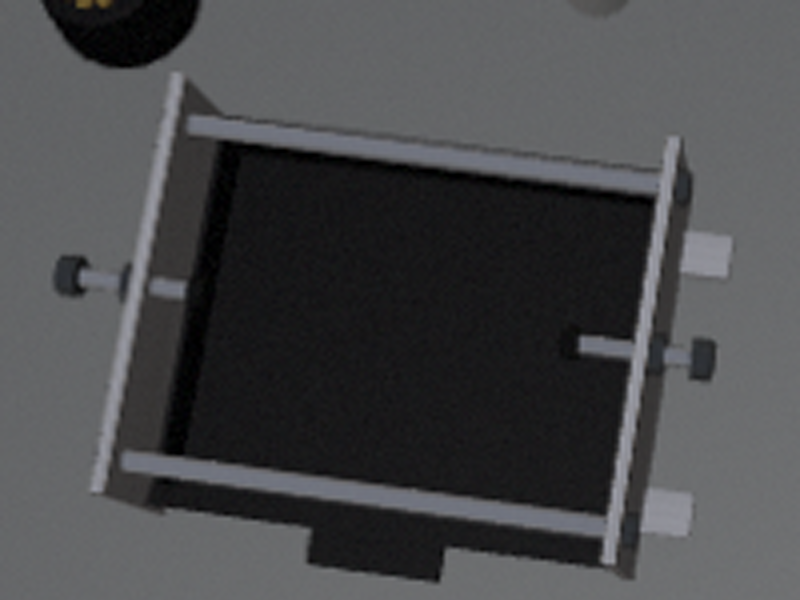

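View pics/cropB.png

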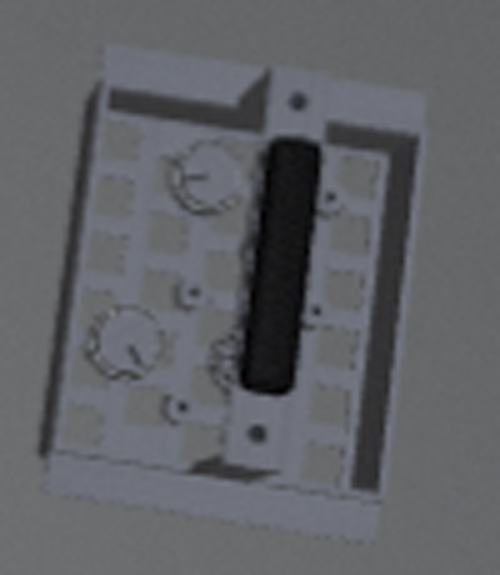

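```bash
python3 - <<'E'
from h import *
from scipy.spatial.transform import Rotation as R
px=lambda uv,s,o:(np.float64(uv)+.5)/s-.5+np.array(o)
A=lambda uv,z:plane('top',px(uv,4,(110,130)),z)[:,:2]*1000
B=lambda uv,z:plane('top',px(uv,5,(375,195)),z)[:,:2]*1000
f=lambda v:np.round(v,1).tolist()
fl=B([(107,45),(425,93),(375,543),(45,492)],.036); print('flange corners',f(fl),'centre',f(fl.mean(0)),'sides',f(np.linalg.norm(fl-np.roll(fl,-1,0),axis=1)))
d=fl[0]+fl[1]-fl[2]-fl[3];print('sieve yaw',np.degrees(np.arctan2(d[1],d[0])), 'y-axis yaw', np.degrees(np.arctan2(*( -(fl[0]+fl[3]-fl[1]-fl[2])*[1,-1])))) 
g=B([(297,140),(265,392),(244,265),(320,265)],.107);print('grip top ends',f(g),'c',f(g[:2].mean(0)),np.degrees(np.arctan2(*(g[0]-g[1])[::-1])))
pl=A([(178,73),(97,490),(673,138),(609,562)],.083);print('plate tops',f(pl),'c',f(pl.mean(0)))
r=A([(190,124),(660,183),(125,460),(605,525)],.069);print('rods',f(r))
for a,b in((0,1),(2,3)):
    e=r[a]-r[b];print(' rod yaw',np.degrees(np.arctan2(-e[0],e[1])))
m=(r[0]+r[1])/2-(r[2]+r[3])/2;print(' gap',np.linalg.norm(m))
print('tips',f(A([(205,293),(565,343)],.075)))
# depth refinement
for n in('top','side'):
    z=np.load(f'pics/{n}0.npz');w=cloud(n,z['d']);X,Y,Z=np.moveaxis(w,2,0);dark=z['p'].max(2)<60
    k=(Z>.085)&(Z<.125)&(X>.44)&(X<.58)&(Y<-.12)&(Y>-.25)&dark
    q=w[k];c=q[:,:2].mean(0);v=np.linalg.svd(q[:,:2]-c,full_matrices=0)[2][0];v*=np.sign(v[0])
    t=(q[:,:2]-c)@v; print(n,'grip',f(c*1000),np.degrees(np.arctan2(v[1],v[0])),'len',np.ptp(t)*1000,'z',np.median(q[:,2]))
    for lo,hi in((.33,.40),(.47,.56)):
        k=(Z>.055)&(Z<.076)&(X>lo)&(X<hi)&(Y>.13)&(Y<.25);q=w[k]
        if len(q)>20:p=np.polyfit(q[:,1],q[:,0],1);print('  rod',len(q),np.degrees(np.arctan(-p[0])),'x at y=.19',np.polyval(p,.19)*1000,np.median(q[:,2]))
o=ctrl.get_obs();print(R.from_quat(np.roll(o['eef_rot'],-1)).as_matrix().round(3))
E
```

```text
flange corners [[601.8, -140.1], [582.9, -252.6], [425.1, -226.0], [444.7, -112.4]] centre [513.6, -182.8] sides [114.1, 160.1, 115.2, 159.5]
sieve yaw -9.771192619478663 y-axis yaw -9.673230217207527
grip top ends [[553.5, -188.7], [472.2, -174.2], [513.0, -169.4], [512.6, -194.0]] c [512.8, -181.5] -10.053368025086701
plate tops [[696.3, 278.6], [516.0, 305.8], [662.8, 65.2], [483.1, 91.9]] c [589.5, 185.4]
rods [[677.9, 277.1], [647.2, 72.0], [530.5, 299.5], [499.9, 95.2]]
 rod yaw -8.498788805094394
 rod yaw -8.496243216074706
 gap 149.08982645630172
tips [[600.9, 265.6], [576.5, 111.6]]
top grip [511.6, -180.7] -9.851921178283959 len 121.30984536824634 z 0.10597843672225016
  rod 423 -8.724777924373775 x at y=.19 513.9763446551641 0.06791244063473256
side grip [508.1, -186.9] -9.710074383507676 len 80.36311164595016 z 0.10510642001861092
  rod 297 -9.133495051363957 x at y=.19 511.6467184116509 0.06647079673385259
[[-0.     0.373 -0.928]
 [ 0.002 -0.928 -0.373]
 [-1.    -0.002 -0.   ]]
```

Emit:
step_arm(motion=[[0,-20,-40,4,0,0,0],[0,-45,-85,8,0,0,0],[0,-70,-135,12,0,0,0],[0,-98,-187,16,0,0,0],[0,-126,-240,20,0,0,0],[0,-154,-293,24,0,0,0],[0,-180,-343,28,0,0,0],[0,-200,-381,31,0,0,0],[0,-214,-408,31.7,0,0,0],[0,-214,-408,31.7,0,0,0]])

```text
time_s: 1.35
eef_pos: [0.5138, -0.1811, 0.2001]
eef_rot: [0.06, -0.704, 0.059, 0.705]
wrist_force: [-0.4, -0.1, 0.4]
opening: 1.005
```

Emit:
step_arm(motion=[[30,0,0,0,0,0,0],[70,0,0,0,0,0,0],[105,0,0,0,0,0,0],[123,0,0,0,0,0,0],[123,0,0,0,0,0,120],[123,0,0,0,0,0,180],[123,0,0,0,0,0,255],[123,0,0,0,0,0,255],[123,0,0,0,0,0,255],[123,0,0,0,0,0,255]])

```text
time_s: 2.6
eef_pos: [0.5132, -0.183, 0.0777]
eef_rot: [-0.06, 0.705, -0.061, -0.704]
wrist_force: [0.2, 0.4, -0.0]
opening: 0.003
```

```bash
python3 - <<'E'
from h import *
p,d=shot('side','s1'); o=ctrl.get_obs(); print(o['opening'],o['eef_pos'])
cv2.imwrite('pics/s1c.png',cv2.resize(p[220:430,280:500,::-1],None,fx=2.8,fy=2.8,interpolation=cv2.INTER_CUBIC))
E
```

```text
0.0013343999589640648 [ 0.5131556  -0.18295461  0.07764379]
```

View pics/s1c.png

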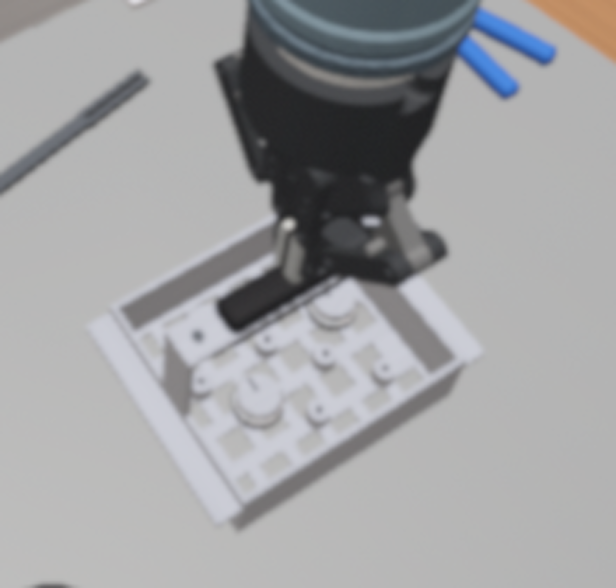

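The crop shows the gripper over the bar's far half, at about (330,250), but the opening reads shut. A small lift will show whether it holds the sieve.

Emit:
step_arm(motion=[[-2,0,0,0,0,0,255],[-4,0,0,0,0,0,255],[-6,0,0,0,0,0,255],[-6,0,0,0,0,0,255]])

```text
time_s: 3.15
eef_pos: [0.5133, -0.1831, 0.0839]
eef_rot: [-0.06, 0.705, -0.061, -0.704]
wrist_force: [0.1, 0.1, 0.1]
opening: 0.0
```

```bash
python3 - <<'E'
from h import *
p,d=shot('side','s2'); a=np.load('pics/s1.npz'); W0=cloud('side',a['d']);W=cloud('side',d)
o=ctrl.get_obs();print({k:np.round(o[k],3).tolist() for k in('opening','eef_pos','wrist_force','torque')})
s=np.s_[320:400,320:400]  # near flange/wall area
print('rgb diff',np.abs(p.astype(int)-a['p'])[s].mean()); print('dz',np.nanmedian((W-W0)[300:330,320:360,2])*1000)
cv2.imwrite('pics/s2c.png',cv2.resize(p[290:350,355:445,::-1],None,fx=7,fy=7,interpolation=cv2.INTER_CUBIC))
E
```

```text
{'opening': -0.005, 'eef_pos': [0.513, -0.183, 0.084], 'wrist_force': [-1.507, 0.105, 0.473], 'torque': [0.003, 0.03, -0.021]}
rgb diff 0.2644270833333333
dz -0.059151813987745605
```

View pics/s2c.png

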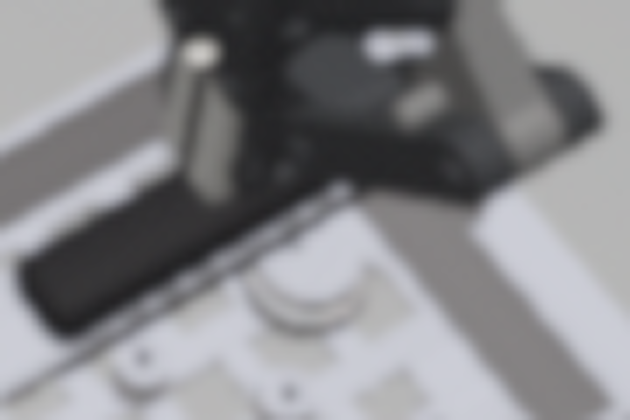

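```bash
python3 - <<'E'
from h import *
p,d=shot('top','t2')
for n,t in(('side','s2'),('top','t2')):
    a=np.load(f'pics/{n}0.npz');b=np.load(f'pics/{t}.npz');W=cloud(n,b['d'])
    ch=(np.abs(a['d']-b['d'])>.012)&(W[...,0]>.4)&(W[...,0]<.65)&(W[...,1]<-.08)&(W[...,1]>-.3)
    for lo in np.arange(.06,.30,.02):
        k=ch&(W[...,2]>lo)&(W[...,2]<=lo+.02)
        if k.sum()>8:q=W[k];print(n,round(lo,2),k.sum(),np.round(np.percentile(q[:,:2],[5,50,95],axis=0)*1000).tolist())
    i=ctrl.camera_info(n);T=np.linalg.inv(i['T']);c=T@[.513,-.183,.084,1];print('TCP px',c[0]/c[2]*i['fx']+i['cx'],c[1]/c[2]*i['fy']+i['cy'])
print(np.round(ctrl.get_obs()['q'],3))
E
```

```text
side 0.1 17 [[496.0, -190.0], [502.0, -184.0], [504.0, -178.0]]
side 0.12 158 [[501.0, -197.0], [503.0, -188.0], [508.0, -171.0]]
side 0.14 130 [[498.0, -197.0], [502.0, -185.0], [505.0, -173.0]]
side 0.16 523 [[494.0, -217.0], [504.0, -198.0], [515.0, -148.0]]
side 0.18 560 [[492.0, -232.0], [498.0, -189.0], [510.0, -134.0]]
side 0.2 877 [[491.0, -244.0], [499.0, -226.0], [514.0, -129.0]]
side 0.22 306 [[494.0, -225.0], [498.0, -220.0], [512.0, -198.0]]
side 0.24 705 [[475.0, -221.0], [483.0, -207.0], [514.0, -169.0]]
side 0.26 981 [[475.0, -221.0], [483.0, -206.0], [513.0, -168.0]]
side 0.28 893 [[476.0, -219.0], [484.0, -202.0], [516.0, -167.0]]
TCP px 384.6243605965016 321.8577843976112
top 0.18 17 [[508.0, -165.0], [512.0, -134.0], [534.0, -123.0]]
top 0.2 213 [[513.0, -138.0], [524.0, -129.0], [535.0, -122.0]]
top 0.24 31 [[478.0, -186.0], [479.0, -172.0], [482.0, -164.0]]
top 0.26 61 [[478.0, -185.0], [479.0, -170.0], [484.0, -161.0]]
top 0.28 43 [[478.0, -179.0], [482.0, -166.0], [486.0, -159.0]]
TCP px 429.04422737473544 249.41533197609448
[-0.56   0.25   1.78  -0.     1.111  1.182]
```

View pics/s2.png

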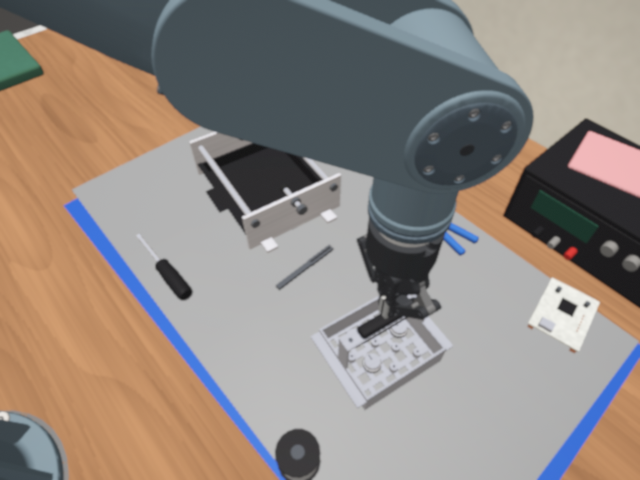

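The full side view shows the shut fingers ending on or above the bar, at about (395,312), instead of around it. So the reported TCP height looks wrong against the cameras. I'll raise the arm and measure the tip height by camera.

Emit:
step_arm(motion=[[-30,0,0,0,0,0,255],[-60,0,0,0,0,0,255],[-66,0,0,0,0,0,255],[-66,0,0,0,0,0,255]])

```text
time_s: 3.75
eef_pos: [0.5131, -0.183, 0.1493]
eef_rot: [-0.061, 0.705, -0.061, -0.704]
wrist_force: [0.4, -0.2, -0.5]
opening: -0.002
```

```bash
python3 - <<'E'
from h import *
p,d=shot('side','s3'); a=np.load('pics/side0.npz');W=cloud('side',d)
o=ctrl.get_obs();print({k:np.round(o[k],3).tolist() for k in('opening','eef_pos','wrist_force')})
ch=(np.abs(a['d']-d)>.02)&(W[...,0]>.4)&(W[...,0]<.65)&(W[...,1]<-.08)&(W[...,1]>-.3)
for lo in np.arange(.08,.32,.01):
    k=ch&(W[...,2]>lo)&(W[...,2]<=lo+.01)
    if k.sum()>3:q=W[k];print(round(lo,2),k.sum(),np.round(np.percentile(q[:,:2],[3,50,97],axis=0)*1000).tolist())
cv2.imwrite('pics/s3c.png',cv2.resize(p[190:350,320:480,::-1],None,fx=3.7,fy=3.7,interpolation=cv2.INTER_CUBIC))
E
```

```text
{'opening': 0.006, 'eef_pos': [0.513, -0.183, 0.149], 'wrist_force': [0.028, -0.529, 0.005]}
0.18 58 [[500.0, -195.0], [502.0, -187.0], [507.0, -174.0]]
0.19 120 [[500.0, -197.0], [503.0, -189.0], [512.0, -170.0]]
0.2 108 [[500.0, -197.0], [503.0, -188.0], [508.0, -170.0]]
0.21 70 [[499.0, -196.0], [502.0, -183.0], [506.0, -175.0]]
0.22 188 [[495.0, -211.0], [501.0, -187.0], [508.0, -156.0]]
0.23 412 [[494.0, -216.0], [505.0, -200.0], [518.0, -148.0]]
0.24 343 [[493.0, -224.0], [500.0, -179.0], [510.0, -139.0]]
0.25 391 [[491.0, -234.0], [498.0, -177.0], [512.0, -131.0]]
0.26 549 [[490.0, -245.0], [498.0, -203.0], [513.0, -127.0]]
0.27 694 [[491.0, -243.0], [500.0, -228.0], [515.0, -127.0]]
0.28 403 [[490.0, -228.0], [497.0, -215.0], [510.0, -191.0]]
0.29 234 [[495.0, -224.0], [498.0, -220.0], [513.0, -206.0]]
0.3 159 [[476.0, -221.0], [499.0, -219.0], [515.0, -184.0]]
0.31 576 [[475.0, -221.0], [483.0, -205.0], [517.0, -165.0]]
```

View pics/s3c.png

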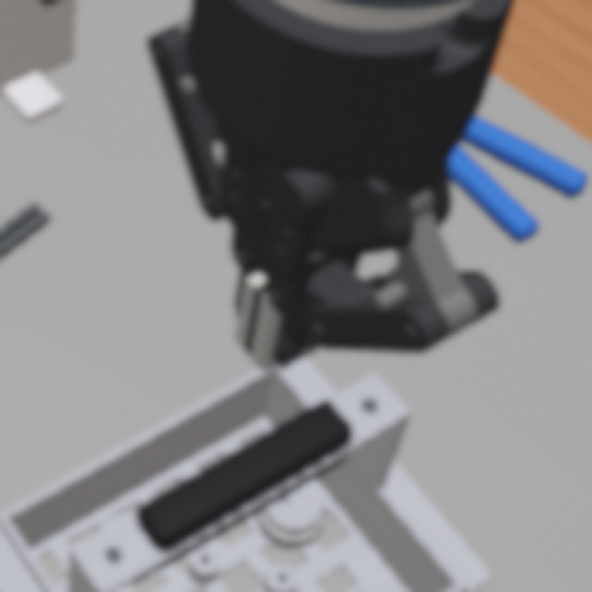

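The crop shows the shut tip at about (265,360), well clear of the bar. Depth puts its lowest point near z 0.18 while the arm reports 0.149, so the real tip is about 31 mm above the reported TCP. I'll lower the target to match. Reported z 0.046 is free of contact under either reading.

Emit:
step_arm(motion=[[0,0,0,0,0,0,0],[0,0,0,0,0,0,0],[0,0,0,0,0,0,0],[20,0,0,0,0,0,0],[45,0,0,0,0,0,0],[70,0,0,0,0,0,0],[90,0,0,0,0,0,0],[103,0,0,0,0,0,0],[103,0,0,0,0,0,0]])

```text
time_s: 4.92
eef_pos: [0.5125, -0.1826, 0.0457]
eef_rot: [0.061, -0.704, 0.06, 0.705]
wrist_force: [0.7, 0.6, -0.2]
opening: 0.997
```

Emit:
step_arm(motion=[[0,0,0,0,0,0,150],[0,0,0,0,0,0,200],[0,0,0,0,0,0,255],[0,0,0,0,0,0,255],[0,0,0,0,0,0,255],[0,0,0,0,0,0,255]])

```text
time_s: 5.68
eef_pos: [0.5135, -0.1833, 0.0472]
eef_rot: [-0.06, 0.705, -0.061, -0.704]
wrist_force: [-0.6, 1.5, 6.5]
opening: 0.21
```

The opening is now 0.21, which is the 18 mm bar. Lifting smoothly.

Emit:
step_arm(motion=[[-2,0,0,0,0,0,255],[-8,0,0,0,0,0,255],[-18,0,0,0,0,0,255],[-34,0,0,0,0,0,255],[-54,0,0,0,0,0,255],[-74,0,0,0,0,0,255],[-90,0,0,0,0,0,255],[-102,0,0,0,0,0,255],[-108,0,0,0,0,0,255],[-110,0,0,0,0,0,255]])

```text
time_s: 6.92
eef_pos: [0.5131, -0.183, 0.1566]
eef_rot: [0.061, -0.704, 0.061, 0.705]
wrist_force: [-0.7, 0.3, -6.0]
opening: 0.208
```

Emit:
step_arm(motion=[[0,-2,0,0,0,0,255],[0,-8,0,0,0,0,255],[0,-19,-1,0,0,0,255],[0,-35,-1,0,0,0,255],[0,-55,-2,-0.2,0,0,255],[0,-78,-3,-0.3,0,0,255],[0,-103,-3,-0.4,0,0,255],[0,-130,-4,-0.5,0,0,255],[0,-158,-5,-0.6,0,0,255],[0,-187,-6,-0.7,0,0,255]])

```text
time_s: 8.18
eef_pos: [0.551, 0.0025, 0.1566]
eef_rot: [-0.056, 0.705, -0.056, -0.705]
wrist_force: [0.3, -0.5, -6.4]
opening: 0.213
```

Emit:
step_arm(motion=[[0,-29,-1,-0.1,0,0,255],[0,-57,-2,-0.2,0,0,255],[0,-84,-3,-0.3,0,0,255],[0,-109,-4,-0.4,0,0,255],[0,-132,-5,-0.5,0,0,255],[0,-152,-5,-0.6,0,0,255],[0,-168,-6,-0.6,0,0,255],[0,-179,-6,-0.6,0,0,255],[0,-186,-6,-0.6,0,0,255],[0,-188,-6,-0.6,0,0,255]])

```text
time_s: 9.43
eef_pos: [0.5867, 0.185, 0.1565]
eef_rot: [0.052, -0.705, 0.053, 0.705]
wrist_force: [0.3, -1.0, -5.6]
opening: 0.208
```

```bash
python3 - <<'E'
from h import *
p,d=shot('top','t4');q,e=shot('side','s4')
a=cv2.resize(p[90:290,100:310,::-1],(420,400),interpolation=cv2.INTER_CUBIC)
b=cv2.resize(q[50:250,150:350,::-1],(400,400),interpolation=cv2.INTER_CUBIC)
cv2.imwrite('pics/m4.png',np.hstack([a,b])[:, :800] if 0 else cv2.resize(np.hstack([a,b]),(800,390)))
for n,t in(('top',d),('side',e)):
    W=cloud(n,t);X,Y,Z=np.moveaxis(W,2,0)
    for lo,hi in((.45,.57),(.60,.70)):
        k=(Z>.136)&(Z<.152)&(X>lo)&(X<hi)&(Y>.1)&(Y<.3)
        if k.sum()>20:
            r=cv2.minAreaRect(np.float32(W[k][:,:2]*1000));print(n,k.sum(),np.round(cv2.boxPoints(r)).tolist(),np.round(r[1]),np.median(Z[k]))
E
```

```text
top 603 [[500.0, 140.0], [569.0, 130.0], [580.0, 204.0], [510.0, 214.0]] [75. 70.] 0.14548015603263065
top 459 [[600.0, 125.0], [657.0, 116.0], [668.0, 182.0], [611.0, 191.0]] [67. 57.] 0.1452947133728616
side 1028 [[497.0, 135.0], [570.0, 127.0], [584.0, 245.0], [511.0, 254.0]] [119.  73.] 0.14407840205680042
side 688 [[585.0, 122.0], [658.0, 112.0], [673.0, 229.0], [600.0, 239.0]] [118.  74.] 0.1437383812360483
```

View pics/m4.png

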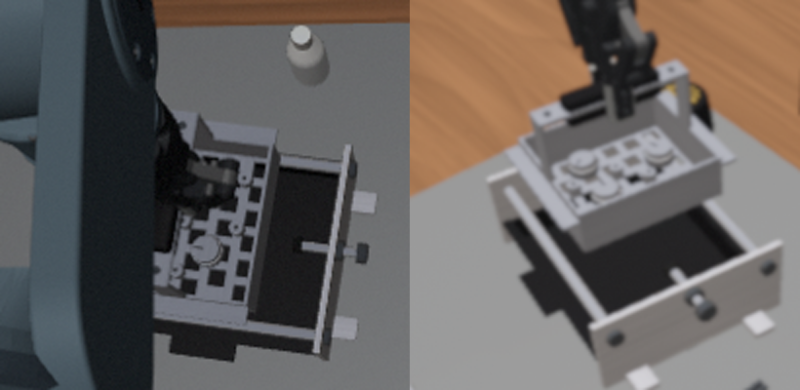

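The composite shows the level sieve above the stand, with the parts still in it. Left half: flanges just outboard of the rods. Right half: the screw tip at about (678,275). The cameras ask for about 1.8 mm more along stand x, so I'll apply that and descend.

Emit:
step_arm(motion=[[2,0,-1.0,0,0,0,255],[8,0,-1.8,0,0,0,255],[18,0,-1.8,0,0,0,255],[30,0,-1.8,0,0,0,255],[42,0,-1.8,0,0,0,255],[52,0,-1.8,0,0,0,255],[60,0,-1.8,0,0,0,255],[65,0,-1.8,0,0,0,255],[68,0,-1.8,0,0,0,255],[69,0,-1.8,0,0,0,255]])

```text
time_s: 10.78
eef_pos: [0.5886, 0.1847, 0.0877]
eef_rot: [-0.053, 0.705, -0.053, -0.705]
wrist_force: [0.1, 0.1, -5.7]
opening: 0.207
```

Emit:
step_arm(motion=[[0.5,0,0,0,0,0,255],[1,0,0,0,0,0,255],[1.5,0,0,0,0,0,255],[2,0,0,0,0,0,255],[2.5,0,0,0,0,0,255],[3,0,0,0,0,0,255],[3,0,0,0,0,0,255]])

```text
time_s: 11.65
eef_pos: [0.5884, 0.1846, 0.0845]
eef_rot: [0.053, -0.705, 0.053, 0.705]
wrist_force: [0.1, -0.3, -5.4]
opening: 0.206
```

Emit:
step_arm(motion=[[0.5,0,0,0,0,0,255],[1,0,0,0,0,0,255],[1.2,0,0,0,0,0,255],[1.2,0,0,0,0,0,255]])

```text
time_s: 12.15
eef_pos: [0.5884, 0.1846, 0.0833]
eef_rot: [0.053, -0.705, 0.053, 0.705]
wrist_force: [0.1, 1.2, -5.9]
opening: 0.205
```

Emit:
step_arm(motion=[[0.3,0,0,0,0,0,255],[0.6,0,0,0,0,0,255],[0.8,0,0,0,0,0,255],[0.8,0,0,0,0,0,255]])

```text
time_s: 12.65
eef_pos: [0.5889, 0.1847, 0.0832]
eef_rot: [-0.053, 0.705, -0.052, -0.705]
wrist_force: [-1.4, 0.3, -0.0]
opening: 0.207
```

The flanges are down at the expected height, and the rods now carry the weight. Next I'll feel for the stops slowly, -y side first.

Emit:
step_arm(motion=[[0,3,0,0,0,0,255],[0,6,0,0,0,0,255],[0,9,0,0,0,0,255],[0,12,0,0,0,0,255],[0,14,0,0,0,0,255],[0,15,0,0,0,0,255],[0,16,0,0,0,0,255],[0,17,0,0,0,0,255],[0,17,0,0,0,0,255]])

```text
time_s: 13.78
eef_pos: [0.5865, 0.1684, 0.0832]
eef_rot: [-0.053, 0.706, -0.052, -0.705]
wrist_force: [1.0, 5.3, 5.7]
opening: 0.21
```

Emit:
step_arm(motion=[[-0.6,0,0,0,0,0,255],[-0.6,1,0,0,0,0,255],[-0.6,2,0,0,0,0,255],[-0.6,2,0,0,0,0,255]])

```text
time_s: 14.28
eef_pos: [0.586, 0.1669, 0.0833]
eef_rot: [-0.053, 0.705, -0.052, -0.705]
wrist_force: [2.8, 8.0, 2.5]
opening: 0.21
```

Emit:
step_arm(motion=[[0,-4,0,0,0,0,255],[0,-10,0,0,0,0,255],[0,-16,0,0,0,0,255],[0,-22,0,0,0,0,255],[0,-28,0,0,0,0,255],[0,-32,0,0,0,0,255],[0,-35,0,0,0,0,255],[0,-37,0,0,0,0,255],[0,-39,0,0,0,0,255],[0,-39,0,0,0,0,255]])

```text
time_s: 15.52
eef_pos: [0.5915, 0.2047, 0.0832]
eef_rot: [-0.053, 0.705, -0.052, -0.705]
wrist_force: [-0.2, -1.3, 4.5]
opening: 0.209
```

Emit:
step_arm(motion=[[-0.5,-1,0,0,0,0,255],[-0.5,-2,0,0,0,0,255],[-0.5,-3,0,0,0,0,255],[-0.5,-4,0,0,0,0,255],[-0.5,-4,0,0,0,0,255]])

```text
time_s: 16.15
eef_pos: [0.5916, 0.2081, 0.0832]
eef_rot: [0.052, -0.705, 0.053, 0.706]
wrist_force: [-0.5, -4.2, 0.3]
opening: 0.212
```

Both stops are found. In commanded tool y from the centre they sit at about +16.3 (right) and -22.8 (left). Starting the shaking with about 2 mm over-travel.

Emit:
step_arm(motion=[[0,21,0,0,0,0,255],[0,42.5,0,0,0,0,255],[0,21,0,0,0,0,255],[0,-1,0,0,0,0,255],[0,21,0,0,0,0,255],[0,42.5,0,0,0,0,255],[0,21,0,0,0,0,255],[0,-1,0,0,0,0,255],[0,21,0,0,0,0,255],[0,42.5,0,0,0,0,255]])

```text
time_s: 17.4
eef_pos: [0.5853, 0.1662, 0.0834]
eef_rot: [0.052, -0.705, 0.052, 0.705]
wrist_force: [2.1, 8.3, 2.3]
opening: 0.21
```

```bash
cat > tray.py <<'E'
from h import *
import sys
t=sys.argv[1]
q,e=shot('side','s'+t);p,d=shot('top','t'+t)
o=ctrl.get_obs();print({k:np.round(o[k],4).tolist() for k in('time_s','eef_pos','wrist_force','dq')})
a=cv2.resize(p[130:290,130:290,::-1],(400,400),interpolation=cv2.INTER_CUBIC)
b=cv2.resize(q[80:240,180:340,::-1],(400,400),interpolation=cv2.INTER_CUBIC)
cv2.imwrite(f'pics/m{t}.png',np.hstack([a,b]))
E
python3 tray.py 5
```

```text
{'time_s': 17.5, 'eef_pos': [0.586, 0.1657, 0.0844], 'wrist_force': [-0.2893, 5.9399, -3.4343], 'dq': [0.0212, 0.0046, -0.0126, 0.0131, 0.003, 0.0272]}
```

View pics/m5.png

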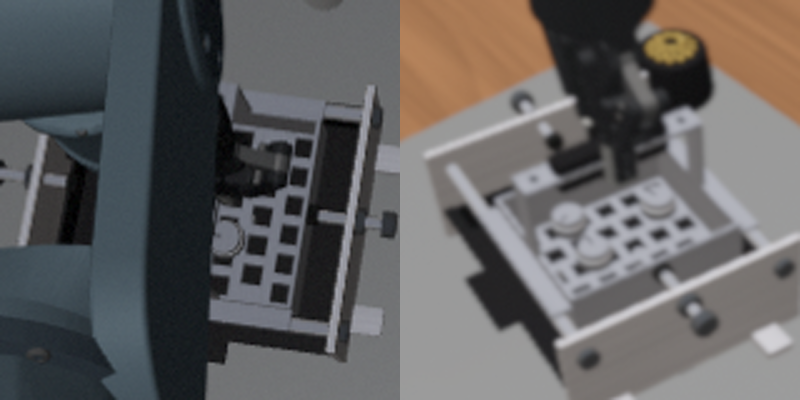

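The composite shows three knobs and open holes, with no spacer visible (parts near the handle are hidden). I'll run more strokes to be sure of every spacer and of both stops.

Emit:
step_arm(motion=[[0,-22,0,0,0,0,255],[0,-44,0,0,0,0,255],[0,-22,0,0,0,0,255],[0,0,0,0,0,0,255],[0,-22,0,0,0,0,255],[0,-44,0,0,0,0,255],[0,-22,0,0,0,0,255],[0,0,0,0,0,0,255],[0,-22,0,0,0,0,255],[0,-44,0,0,0,0,255]])

```text
time_s: 18.75
eef_pos: [0.5925, 0.2103, 0.0838]
eef_rot: [0.053, -0.705, 0.053, 0.705]
wrist_force: [0.7, -5.4, -1.3]
opening: 0.21
```

Emit:
step_arm(motion=[[0,22,0,0,0,0,255],[0,44,0,0,0,0,255],[0,22,0,0,0,0,255],[0,0,0,0,0,0,255],[0,22,0,0,0,0,255],[0,44,0,0,0,0,255],[0,22,0,0,0,0,255],[0,0,0,0,0,0,255],[0,0,0,0,0,0,255]])

```text
time_s: 19.88
eef_pos: [0.5928, 0.2106, 0.0842]
eef_rot: [-0.051, 0.706, -0.052, -0.705]
wrist_force: [-1.4, -6.8, -1.3]
opening: 0.204
```

```bash
python3 tray.py 6; python3 - <<'E'
from h import *
# bright blobs on tray floor (z<.03) as seen through gaps
for n,t in(('side','s6'),('top','t6')):
    z=np.load(f'pics/{t}.npz');W=cloud(n,z['d']);X,Y,Z=np.moveaxis(W,2,0)
    u=X*.989-Y*.148-554.5e-3; v=X*.148+Y*.989-271e-3
    k=(Z<.03)&(Z>0)&(abs(u)<.078)&(abs(v)<.099)&(z['p'].min(2)>60)
    c,l,s,m=cv2.connectedComponentsWithStats(k.astype(np.uint8))
    print(n,[(s[i,4],np.round(m[i]).tolist(),np.round(np.median(W[l==i],0)*1000).tolist()) for i in range(1,c) if s[i,4]>6])
E
```

```text
{'time_s': 19.975, 'eef_pos': [0.5926, 0.21, 0.084], 'wrist_force': [-0.6295, -4.1529, -2.2935], 'dq': [-0.005, 0.0002, 0.0054, 0.0038, -0.0033, -0.0]}
side [(np.int32(7), [263.0, 147.0], [649.0, 275.0, 9.0]), (np.int32(7), [259.0, 148.0], [642.0, 277.0, 11.0]), (np.int32(16), [252.0, 152.0], [624.0, 279.0, 9.0]), (np.int32(24), [262.0, 156.0], [635.0, 260.0, 5.0]), (np.int32(24), [282.0, 156.0], [664.0, 233.0, 4.0]), (np.int32(18), [232.0, 160.0], [581.0, 285.0, 11.0]), (np.int32(19), [253.0, 160.0], [614.0, 264.0, 4.0]), (np.int32(24), [272.0, 160.0], [643.0, 237.0, 4.0]), (np.int32(26), [262.0, 164.0], [619.0, 240.0, 5.0]), (np.int32(23), [233.0, 168.0], [571.0, 269.0, 4.0]), (np.int32(84), [228.0, 192.0], [529.0, 224.0, 4.0]), (np.int32(14), [241.0, 173.0], [575.0, 246.0, 5.0]), (np.int32(10), [235.0, 176.0], [561.0, 248.0, 4.0]), (np.int32(24), [276.0, 185.0], [604.0, 175.0, 6.0]), (np.int32(118), [295.0, 187.0], [623.0, 144.0, 5.0]), (np.int32(76), [272.0, 194.0], [582.0, 158.0, 10.0]), (np.int32(92), [261.0, 203.0], [548.0, 152.0, 5.0])]
top [(np.int32(25), [235.0, 197.0], [623.0, 149.0, 17.0]), (np.int32(7), [206.0, 214.0], [592.0, 201.0, 17.0]), (np.int32(11), [230.0, 218.0], [584.0, 157.0, 16.0]), (np.int32(8), [185.0, 232.0], [560.0, 241.0, 6.0]), (np.int32(20), [204.0, 237.0], [550.0, 204.0, 18.0])]
```

View pics/m6.png

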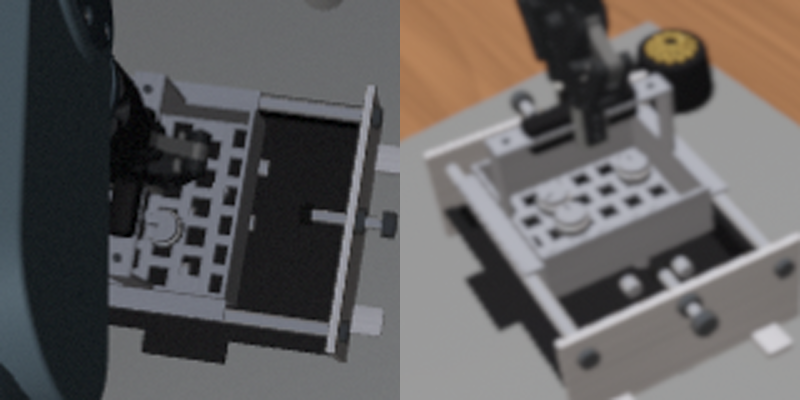

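The composite shows two spacers in the tray, at about (628,285) and (680,268) in the right half. The three knobs are on the sieve floor. I'll add strokes, then lift from the middle and count the spacers in the tray.

Emit:
step_arm(motion=[[0,22,0,0,0,0,255],[0,44,0,0,0,0,255],[0,22,0,0,0,0,255],[0,0,0,0,0,0,255],[0,22,0,0,0,0,255],[0,44,0,0,0,0,255],[0,22,0,0,0,0,255],[0,0,0,0,0,0,255],[0,22,0,0,0,0,255],[0,44,0,0,0,0,255]])

```text
time_s: 21.22
eef_pos: [0.5853, 0.1662, 0.0834]
eef_rot: [0.052, -0.705, 0.052, 0.705]
wrist_force: [0.3, 8.1, 2.3]
opening: 0.211
```

Emit:
step_arm(motion=[[0,-22,0,0,0,0,255],[0,-44,0,0,0,0,255],[0,-22,0,0,0,0,255],[0,0,0,0,0,0,255],[0,-22,0,0,0,0,255],[0,-44,0,0,0,0,255],[0,-40,0,0,0,0,255],[0,-30,0,0,0,0,255],[0,-22,0,0,0,0,255],[0,-19,0,0,0,0,255]])

```text
time_s: 22.48
eef_pos: [0.5883, 0.1841, 0.0835]
eef_rot: [0.053, -0.705, 0.053, 0.705]
wrist_force: [-0.1, 0.3, -5.1]
opening: 0.204
```

Emit:
step_arm(motion=[[-1,0,0,0,0,0,255],[-3,0,0,0,0,0,255],[-8,0,0,0,0,0,255],[-18,0,0,0,0,0,255],[-32,0,0,0,0,0,255],[-48,0,0,0,0,0,255],[-60,0,0,0,0,0,255],[-68,0,0,0,0,0,255],[-72,0,0,0,0,0,255],[-73,0,0,0,0,0,255]])

```text
time_s: 23.72
eef_pos: [0.5884, 0.1851, 0.1566]
eef_rot: [0.053, -0.705, 0.053, 0.705]
wrist_force: [0.0, -0.2, -6.2]
opening: 0.208
```

```bash
cat > count.py <<'E'
from h import *
import sys
t=sys.argv[1]
for n in('side','top'):
    p,d=shot(n,n[0]+t);W=cloud(n,d);X,Y,Z=np.moveaxis(W,2,0)
    u=X*.989-Y*.148-.5545; v=X*.148+Y*.989-.271
    for nm,k in(('tray',(Z>-.005)&(Z<.035)&(abs(u)<.08)&(abs(v)<.101)&(p.min(2)>50)),('sieve',(Z>.120)&(Z<.138)&(abs(u)<.060)&(abs(v)<.052))):
        c,l,s,m=cv2.connectedComponentsWithStats(k.astype(np.uint8),connectivity=4)
        print(n,nm,[(int(s[i,4]),m[i].round().astype(int).tolist(),(np.median(W[l==i],0)*1000).round().astype(int).tolist()) for i in range(1,c) if s[i,4]>9])
o=ctrl.get_obs();print(o['wrist_force'].round(1),o['eef_pos'].round(4),o['time_s'])
E
python3 count.py 7
```

```text
side tray [(21, [275, 137], [678, 271, 24]), (23, [265, 141], [654, 275, 20]), (17, [242, 150], [605, 282, 22]), (50, [230, 168], [566, 275, 5]), (36, [211, 168], [536, 293, 9]), (13, [223, 171], [550, 276, 5]), (82, [260, 180], [589, 202, 8]), (67, [227, 190], [529, 227, 5]), (87, [276, 182], [606, 178, 6]), (11, [231, 183], [545, 237, 5]), (138, [297, 187], [625, 143, 5]), (296, [257, 196], [556, 165, 5]), (12, [242, 215], [515, 156, 4])]
side sieve [(126, [277, 121], [635, 198, 126]), (280, [247, 139], [569, 192, 126])]
top tray [(33, [217, 205], [609, 181, 17]), (10, [227, 216], [588, 163, 16])]
top sieve [(208, [199, 214], [570, 186, 128])]
[-0.7 -0.2 -5.2] [0.5883 0.1851 0.1563] 23.825
```

```bash
python3 - <<'E'
from h import *
q=np.load('pics/s7.npz')['p'];p=np.load('pics/t7.npz')['p']
f=lambda a,s:cv2.resize(np.clip(a[:,:,::-1].astype(float)*1.6,0,255).astype(np.uint8),s,interpolation=cv2.INTER_CUBIC)
cv2.imwrite('pics/m7.png',np.hstack([f(q[90:240,190:345],(560,542)),f(p[165:275,185:250],(240,406)) if 0 else cv2.copyMakeBorder(f(p[165:275,185:250],(240,406)),0,136,0,0,cv2.BORDER_CONSTANT)]))
E
```

```text
(no output)
```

View pics/m7.png

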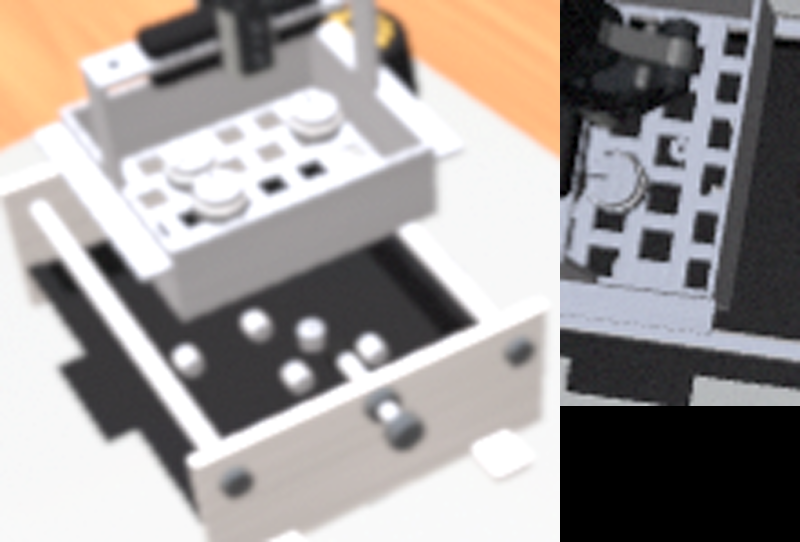

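All five spacers are in the tray, at (187,360), (257,325), (311,333), (297,376) and (371,349) in the left panel. The three knobs remain in the sieve. Carrying it back.

Emit:
step_arm(motion=[[0,2,0,0,0,0,255],[0,8,1,0,0,0,255],[0,19,1,0,0,0,255],[0,35,2,0,0,0,255],[0,55,3,0,0,0,255],[0,78,4,0,0,0,255],[0,103,6,0,0,0,255],[0,130,7,0,0,0,255],[0,158,8,0,0,0,255],[0,187,10,0,0,0,255]])

```text
time_s: 25.08
eef_pos: [0.5504, -0.0004, 0.1569]
eef_rot: [-0.053, 0.705, -0.053, -0.705]
wrist_force: [0.3, 0.3, -5.2]
opening: 0.206
```

Emit:
step_arm(motion=[[0,29,1,0,0,0,255],[0,57,3,0,0,0,255],[0,84,4,0,0,0,255],[0,109,6,0,0,0,255],[0,132,7,0,0,0,255],[0,152,8,0,0,0,255],[0,168,9,0,0,0,255],[0,179,10,0,0,0,255],[0,186,10,0,0,0,255],[0,188,10,0,0,0,255]])

```text
time_s: 26.32
eef_pos: [0.5132, -0.1828, 0.1566]
eef_rot: [0.053, -0.705, 0.052, 0.705]
wrist_force: [0.4, 0.4, -4.4]
opening: 0.207
```

Emit:
step_arm(motion=[[2,0,0,0,0,0,255],[10,0,0,0,0,0,255],[24,0,0,0,0,0,255],[42,0,0,0,0,0,255],[62,0,0,0,0,0,255],[80,0,0,0,0,0,255],[93,0,0,0,0,0,255],[101,0,0,0,0,0,255],[104,0,0,0,0,0,255],[105,0,0,0,0,0,255]])

```text
time_s: 27.58
eef_pos: [0.5135, -0.183, 0.052]
eef_rot: [-0.052, 0.705, -0.053, -0.705]
wrist_force: [-0.1, -0.2, -5.0]
opening: 0.207
```

Emit:
step_arm(motion=[[1,0,0,0,0,0,255],[2,0,0,0,0,0,255],[3,0,0,0,0,0,255],[4,0,0,0,0,0,255],[4.7,0,0,0,0,0,255],[5.2,0,0,0,0,0,255],[5.2,0,0,0,0,0,255]])

```text
time_s: 28.45
eef_pos: [0.5136, -0.183, 0.0472]
eef_rot: [-0.052, 0.705, -0.053, -0.705]
wrist_force: [-2.0, 0.9, 4.2]
opening: 0.211
```

Emit:
step_arm(motion=[[-0.4,0,0,0,0,0,200],[-0.4,0,0,0,0,0,140],[-0.4,0,0,0,0,0,80],[-0.4,0,0,0,0,0,0],[-0.4,0,0,0,0,0,0],[-0.4,0,0,0,0,0,0]])

```text
time_s: 29.2
eef_pos: [0.5132, -0.1828, 0.0469]
eef_rot: [-0.053, 0.705, -0.053, -0.705]
wrist_force: [0.3, 0.6, -0.6]
opening: 0.998
```

Emit:
step_arm(motion=[[-3,0,0,0,0,0,0],[-12,0,0,0,0,0,0],[-30,0,0,0,0,0,0],[-60,0,0,0,0,0,0],[-95,0,0,0,0,0,0],[-130,0,0,0,0,0,0],[-160,0,0,0,0,0,0],[-175,0,0,0,0,0,0],[-180,0,0,0,0,0,0]])

```text
time_s: 30.32
eef_pos: [0.5135, -0.183, 0.2281]
eef_rot: [-0.052, 0.706, -0.053, -0.705]
wrist_force: [-0.2, 0.0, -0.0]
opening: 1.0
```

```bash
python3 - <<'E'
from h import *
for n in('side','top'):
    a=np.load(f'pics/{n}0.npz');p,d=shot(n,n[0]+'8');W=cloud(n,d);X,Y,Z=np.moveaxis(W,2,0)
    u=X*.989-Y*.148-.5545; v=X*.148+Y*.989-.271
    k=(u.__abs__()<.079)&(abs(v)<.1)&(Z<.035)&(p.min(2)>60)
    c,l,s,m=cv2.connectedComponentsWithStats(k.astype(np.uint8),connectivity=4)
    print(n,'tray',[(int(s[i,4]),(np.median(W[l==i],0)*1000).round().astype(int).tolist()) for i in range(1,c) if s[i,4]>6])
    k=(Z>.03)&(Z<.042)&(X>.41)&(X<.62)&(Y<-.09)&(Y>-.27)
    r=cv2.minAreaRect(np.float32(W[k][:,:2]*1000));print(' sieve rim',np.round(r[0]),np.round(r[1]),round(r[2],1),np.median(Z[k]).round(4))
    f=(Z>.013)&(Z<.026)&(abs(X-.513)<.055)&(abs(Y+.183)<.05)
    c,l,s,m=cv2.connectedComponentsWithStats(f.astype(np.uint8),connectivity=4)
    print(' in sieve',[(int(s[i,4]),(np.median(W[l==i],0)*1000).round().astype(int).tolist()) for i in range(1,c) if s[i,4]>9])
    df=np.abs(p.astype(int)-a['p']).max(2)>50
    c,l,s,m=cv2.connectedComponentsWithStats(df.astype(np.uint8)); print(' changes',[(int(s[i,4]),m[i].round().astype(int).tolist()) for i in range(1,c) if s[i,4]>40])
o=ctrl.get_obs();print(o['wrist_force'].round(1),o['eef_pos'].round(4),o['opening'],o['time_s'])
E
```

```text
side tray [(13, [534, 293, 20]), (78, [531, 243, 5]), (79, [589, 202, 8]), (82, [606, 178, 7]), (120, [624, 144, 5]), (196, [546, 197, 5]), (82, [581, 158, 10]), (11, [514, 157, 4])]
 sieve rim [ 511. -184.] [118. 162.] 81.5 0.0351
 in sieve [(45, [558, -135, 19]), (20, [492, -166, 17]), (210, [492, -183, 17])]
 changes [(13253, [444, 57]), (1160, [13, 55]), (16848, [40, 199]), (45, [389, 89]), (106, [376, 116]), (8260, [427, 191]), (57, [260, 179]), (59, [276, 182]), (58, [292, 186]), (61, [241, 189]), (59, [272, 194])]
top tray [(44, [625, 151, 16]), (37, [608, 180, 17]), (45, [590, 204, 17]), (43, [584, 161, 17]), (44, [549, 207, 17])]
 sieve rim [ 521. -140.] [ 33. 161.] 81.7 0.0359
 in sieve [(94, [561, -163, 18]), (144, [500, -154, 18]), (43, [499, -174, 18])]
 changes [(18472, [496, 222]), (63, [541, 114]), (18076, [590, 322]), (311, [421, 205]), (1017, [523, 218]), (42, [204, 215]), (385, [511, 236]), (41, [202, 238]), (151, [450, 272]), (145, [448, 368]), (79, [537, 390]), (6958, [280, 448]), (124, [566, 458]), (144, [387, 475])]
[ 0.3 -0.2 -0.1] [ 0.513  -0.1827  0.2268] 0.9976608052807546 30.425
```

```bash
python3 -c "
from bench import ctrl
print(ctrl.hand_in())"
```

```text
the job is handed in; nothing more can be done
None
```

The job is handed in at about 30.4 s of the 64 s. All five spacers are in the catch tray, and the sieve is back on the mat with the knobs still in it.

**What I did**
- I carried the sieve level to the stand and set its flanges down on the rods.
- I felt for both stop screws slowly, then shook the sieve between them with several knocks at each end, using about 2–3 mm of rubber travel. The wrist force read at the ends of calls was at most about 8 N along the slide. The force was not logged during the strokes themselves.
- I then lifted the sieve off, set it back flat at its starting spot, let go and raised the gripper clear.

**Last checks**
- **Spacers:** the final top camera view shows exactly five, each about 17 mm high.
- **Sieve:** the rim is level at about 35–36 mm, as expected on the mat.
- **Knobs:** all three were seen in the sieve just before the carry back. The final depth check also found knob-height parts in the sieve, but the gripper partly hid it, so I could not count three cleanly at the end.
- **Bystanders:** the side view shows no change at the spool, cutters or other bystanders. In the top view, a small change beside the spool looks like the arm's shadow. I had no picture views left to confirm that by eye.

**What disagreed**
- The first grasp closed on nothing, just above the grip bar. The camera showed the real fingertips about 31 mm higher than the reported tool height. I lowered the grasp by that amount and it held.
- On the rods, the downward push briefly reached about 12 N, sieve weight included, during the slow search for the stops. I eased it off before shaking.

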